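# Open the touch-latch cupboard

### The arm

A 6-joint arm with a two-finger parallel gripper is mounted at the origin on a cart in front of the work surface, level with it; the furniture and walls round the work are solid. World frame = base frame: x ahead of the robot, y to its left, z up, the work surface at z = 0. Lengths are in m, angles in rad, forces in N, time in s.
With the tool pointing down it reaches from about 0.35 to 0.975 m from the base axis. Payload 4.9 kg.
Tool frame: the origin (TCP) lies midway between the tips of the shut fingers; the grasp point (between the pads) lies behind it (manip.grasp_offset is the y of the grasp point in the tool frame, in m); y points along the fingers, z is the direction in which the jaws open and shut, and the axes are right-handed (so a half turn about y gives the same grasp; the last joint's range is limited). The gripper opens to 85 mm and grips with 20 to 120 N. Pads are 22 mm wide; open, the fingers measure 114 mm over their backs; the gripper's body (76 mm by 85 mm) begins 54 mm behind the grasp point. The pads swing forward as they close: fully open they stand 13 mm farther back than shut.
Start: joints at [-1.351, 0.053, 1.613, -0, 1.476, -0.119], TCP at [0.208, -0.589, 0.231] pointing down, gripper open.
Joint ranges: [-3.01, 3.01], [-1.01, 2.22], [0.06, 2.58], [-1.02, 4.17], [0.09, 2.62], [-3.14, 3.14]. Speed limits (rad/s): [2.57, 2.57, 3.14, 3.14, 3.14, 3.14].

### API

Orientations are given as a unit quaternion [w, x, y, z].
In Python, from plant import manip gives the robot as it stands. The module is installed in compiled form; this text tells all that it offers.
- The arm moves only by the shell command python3 -m jog 'ROWS'. ROWS is a JSON object of lists of equal length, an entry for each row: "offset": the shift along the world's x, y, z in units of 50 mm (1.0 is 50 mm), a list of three; "angular": the turn, a rotation vector about the world's x, y, z in units of 6 degrees (1.0 is 6 degrees), a list of three; "jaw": the finger opening in mm, from 0 to 85.4. In form: {"offset": [[tx, ty, tz], ...], "angular": [[ax, ay, az], ...], "jaw": [jaw, ...]}. A call has 1 to 12 rows; each row shifts and turns the commanded pose from where the row before left it; what a row does not reach is not made up. A row lasts 1/10 s, in which the tool goes at most 50 mm and 8.59 degrees, less where a joint would pass 70% of its speed; a pose out of reach is approached as far as the arm can. A call is refused whole if a number of a shift passes 1 or a number of a turn 1, either way. A call with a gripper value outside its range is refused whole. The fingers move at their own pace and stop on an object; the grip force is fixed at half the most. Time passes only in rows, so rows that do not move let the fingers close. It gives the time, the measured TCP pose, the force and the opening at its end, in the units of the state.
- manip.state(): the state, without advancing time (a new reading comes with each control period).
- manip.grab_frame(name): name is "side" or "top" or "wrist"; returns the picture (400x640x3 uint8, blue, green, red); there is no depth.
- manip.camera_model(name): a dict with "fx", "fy", "cx", "cy" (pixels), "rvec" (rotation vector, rad) and "tvec" (3), from world to camera coordinates, as OpenCV has them; the wrist camera has in their place "mount" (4x4, takes a point from camera to tool coordinates, whose origin is the TCP and whose axes are the tool frame's). Camera axes: x right, y down, z forward; pixel columns grow to the right and rows downward; lengths in m; the calibration is good to about 2 mm. A picture is of the moment at which its call begins: read the wrist's pose just before it. camera_model takes no time and is no camera call.
- manip.job_done(): hands the job in, once; it reports no verdict.
The state is a dict: "time": time; "joint_pos": joint angles; "joint_vel": joint speeds; "joint_efforts": joint torques, N m; "tool_pos": TCP position; "tool_rot": TCP orientation; "contact_force": force on the tool from outside, world axes, zero at the start; "ft_torque": the same for the moment, N m; "gripper_width": opening from 0.0 (shut) to 1.0 (fully open).
Only numpy, scipy, OpenCV 4.12 (cv2) and the standard library are available. Lean on these libraries where they do the work, as an engineer would, in place of code of your own. Each camera call takes 0.05 s, during which the arm holds its last target.

### The job

Open the wide door of the small bench cupboard without grasping anything: press the shut door inward near its free edge until the touch latch lets go, then take the hand away so that the spring throws the door ajar by itself. Then push the ajar door from its inner side with a fingertip until it stands wide open, roughly at a right angle to the cupboard's front, and leave it there. Never pinch the door, leave the narrow door shut, and do not disturb the block, the stamp, the timer or the tile bundle.

Things in the scene. Friction and masses are not known exactly. Their poses are not given: they have to be found in the camera images.
- cupboard: Fixed plywood cupboard, 100 deep (x) x 264 wide (y) x 160 mm high, two upright wooden doors without handles. Origin: centre of its underside. Its x points from doors to back (front plane x = -50 mm), y to the robot's left. Side walls and divider (y = -18.5 to -30.5 mm) are flush with the doors; the top board is set back 22 mm, so a vertical finger can push a door in. A 9 mm pen lies on top.
- wide_door (a joint): Angle (rad) of the wide door, the left one of the two: 135 wide, 12 thick, from 3 to 159 mm above the table; hinge at its left edge (cupboard y = +118.5 mm), free edge beside the divider (y = -16.5). 0 shut and flush; positive opened outward (free edge towards the robot), 1.57 at a right angle, stop 1.75; negative pressed in, stop -0.06. While latched it cannot be pulled open.
- wide_press (a point): Where to press, on the outer face of the wide door, 30 mm from its free edge, 135 mm above the table; moves with the door. About 5 N, pressing in some 3 mm here (joint -0.03), frees the latch for good; pressing to the stop at -0.06 does no harm. Once let go, the spring throws the door to about 0.65 rad (free edge 80 mm out) within a second.
- wide_hinge (a point): Point on the vertical hinge axis of the wide door, in the plane of its outer face, 135 mm above the table; it turns with the door: its -y runs along the leaf to the free edge, x from outer to inner face (at x = 12 mm; a 28 mm long strike stands out of it 17 mm from the free edge, 56 to 68 mm above the table). Ajar, the door turns with slight friction (under 3 N at mid-leaf) and stays where left.
- narrow_door (a joint): Angle in rad of the narrow door (the right one, 85 mm wide, hinge at its right edge); same meaning, same kind of latch. To be left shut (0).
- row_block: Loose plain wooden block, 58 x 125 x 30 mm, lying in front of the narrow door. Origin: centre of its underside. Bystander.
- lot_stamp: Loose wooden rubber stamp with a turned handle, 26 x 52 x 73 mm, left of the cupboard. Origin: centre of its underside. Bystander.
- wind_timer: Loose white wind-up timer, 54 x 60 x 66 mm, right of the cupboard. Origin: centre of its underside. Bystander.
- tile_bundle: Loose bundle of thin green tiles in a paper band, 49 x 72 x 34 mm, on the table to the right of the block. Origin: centre of its underside. Bystander.

How it is judged:
By the outcome, as a careful person would: the job done as asked, in the order asked, and still so for the second after the job is handed in, with the robot touching nothing.
It also fails if it takes over 48 s, if anything falls off the work surface, if the arm or the gripper's body presses on something with over 40 N, if the wrist force passes 120 N, or if a joint passes its speed limit or range.

## Working session

There is one attempt and no reset: what is moved stays moved. The work goes in short steps, Python scripts to look and compute and a shell command to move; the robot and the scene stay as the last step left them, time stands still between calls to the robot, and variables do not carry over. Pictures are saved under pics/ and viewed, and the job is handed in when it is done.

```bash
mkdir -p pics; python3 - <<'E'
from plant import manip
import cv2
s=manip.state();print(s['time'],s['tool_pos'],s['tool_rot'],s['gripper_width'],s['contact_force'],manip.grasp_offset)
for n in('side','top'):
    cv2.imwrite(f'pics/{n}0.png',manip.grab_frame(n));print(manip.camera_model(n))
E
```

```text
0.0 [ 0.20760198 -0.58882055  0.23003471] [ 0.11918927 -0.11925912  0.6977437  -0.69622189] 0.9990383805198154 [-0.06676108 -0.21354843  0.28038945] -0.0187
{'fx': 442.5163988170167, 'fy': 442.5163988170167, 'cx': 314.9031053069699, 'cy': 198.51217854384723, 'rvec': array([ 0.62403973, -2.73624568,  0.98524926]), 'tvec': array([0.44954007, 0.33050933, 1.15580455])}
{'fx': 495.9018313459341, 'fy': 495.9018313459341, 'cx': 312.8440194549465, 'cy': 182.18442897023357, 'rvec': array([ 1.73821504, -2.34641043,  0.37788827]), 'tvec': array([0.02604686, 0.578765  , 1.42361938])}
```

View pics/side0.png

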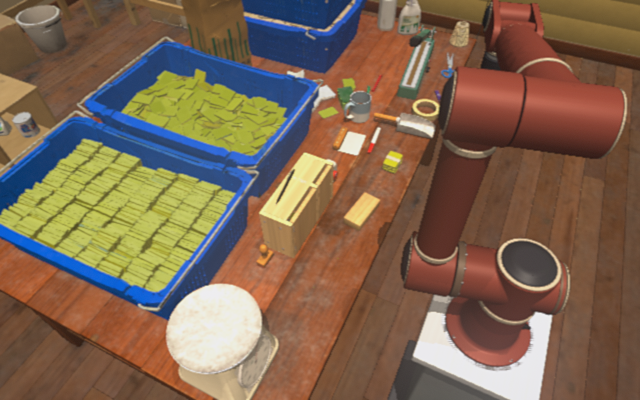

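View pics/top0.png

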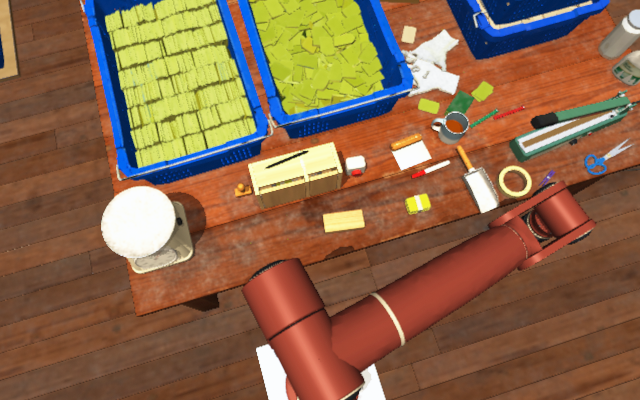

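The cupboard is near (297,175) in the top view and (297,200) in the side view. The block, stamp, timer and tiles are around it. I'll zoom in.

```bash
python3 - <<'E'
import cv2
a=cv2.imread('pics/side0.png')[140:280,240:420];cv2.imwrite('pics/sz.png',cv2.resize(a,None,fx=4.2,fy=4.2,interpolation=2))
a=cv2.imread('pics/top0.png')[130:245,225:445];cv2.imwrite('pics/tz.png',cv2.resize(a,None,fx=3.6,fy=3.6,interpolation=2))
E
```

```text
(no output)
```

View pics/sz.png

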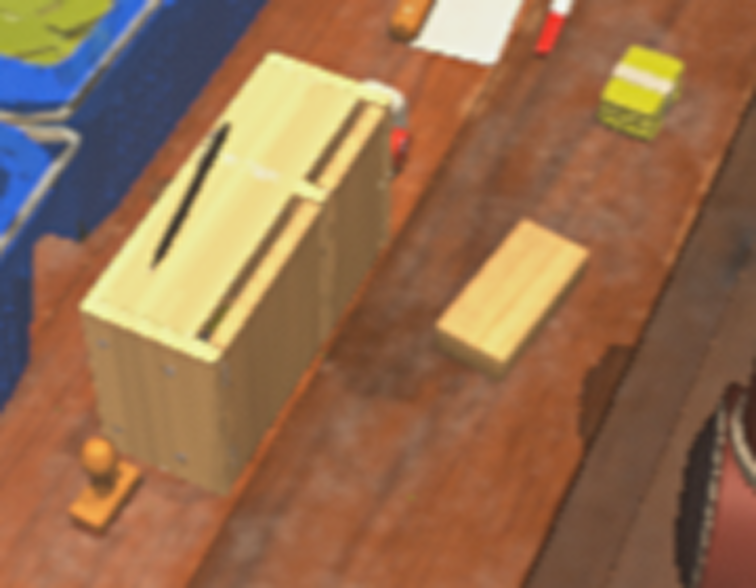

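View pics/tz.png

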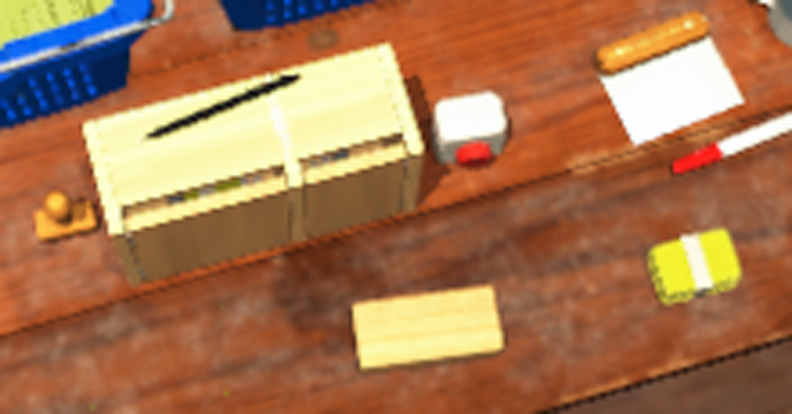

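```bash
cat > h.py <<'E'
import numpy as np,cv2
from plant import manip
def ray(n,p,z):
    c=manip.camera_model(n);R=cv2.Rodrigues(c['rvec'])[0];o=-R.T@c['tvec']
    d=R.T@np.array([(p[0]-c['cx'])/c['fx'],(p[1]-c['cy'])/c['fy'],1]);return o+d*(z-o[2])/d[2]
def proj(n,P):
    c=manip.camera_model(n);K=np.array([[c['fx'],0,c['cx']],[0,c['fy'],c['cy']],[0,0,1]])
    return cv2.projectPoints(np.array(P,float).reshape(-1,1,3),c['rvec'],c['tvec'],K,None)[0][:,0]
def T(p): return (p[0]/3.6+225,p[1]/3.6+130)
def S(p): return (p[0]/4.2+240,p[1]/4.2+140)
E
python3 - <<'E'
from h import *
L=np.array([[50,132],[-50,132],[-50,-132],[50,-132]])/1e3 # BL FL FR BR
t=[ray('top',T(p),.16)[:2] for p in [(84,123),(113,235),(421,152),(388,44)]]
s=[ray('side',S(p),.16)[:2] for p in [(83,308),(217,361),(388,97),(272,53)]]
def fit(A,B):
    a=A-A.mean(0);b=B-B.mean(0);th=np.arctan2((a[:,0]*b[:,1]-a[:,1]*b[:,0]).sum(),(a*b).sum())
    c,s=np.cos(th),np.sin(th);R=np.array([[c,-s],[s,c]]);t=B.mean(0)-R@A.mean(0);return th,t,np.abs((A@R.T+t-B)*1e3).round(1)
for B in(t,s): B=np.array(B);print(B.round(4).tolist());print(fit(L,B))
th,tt,r=fit(np.vstack([L,L]),np.array(t+s));print(th,tt,r.tolist())
# bystanders
for z,q in[(.03,[(353,305),(490,287),(503,350),(362,368)])]:
    print([ray('top',T(p),z)[:2].round(3).tolist() for p in q])
print([ray('side',S(p),.03)[:2].round(3).tolist() for p in[(436,325),(525,220),(590,255),(500,362)]])
print('stamp',ray('top',T((57,207)),.06),ray('side',S((98,455)),.06))
E
```

```text
[[0.6498, 0.0286], [0.5497, 0.0304], [0.5447, -0.2285], [0.6438, -0.2317]]
(np.float64(-0.02173047946052892), array([ 0.59698403, -0.10029329]), array([[0. , 2. ],
       [0.2, 2.3],
       [0.6, 2.6],
       [0.3, 1.6]]))
[[0.6469, 0.0352], [0.5487, 0.0355], [0.5477, -0.2215], [0.6424, -0.2263]]
(np.float64(-0.012763443069655059), array([ 0.59642604, -0.09425392]), array([[1.2, 1.9],
       [0.6, 2.8],
       [2.9, 4.1],
       [2.4, 0.6]]))
-0.01725933542610929 [ 0.59670504 -0.09727361] [[0.8, 5.2], [0.7, 5.1], [0.3, 0.1], [0.7, 1.6], [2.0, 1.4], [0.3, 0.0], [3.3, 6.9], [2.1, 3.9]]
[[0.47, -0.149], [0.451, -0.268], [0.394, -0.261], [0.414, -0.14]]
[[0.471, -0.143], [0.45, -0.264], [0.393, -0.252], [0.416, -0.132]]
stamp [0.62147233 0.07355101 0.06      ] [0.62376123 0.0764213  0.06      ]
```

```bash
python3 - <<'E'
from h import *
from scipy.spatial.transform import Rotation as Ro
s=manip.state();q=s['tool_rot'];R=Ro.from_quat([q[1],q[2],q[3],q[0]]);print(R.as_matrix().round(3))
# want y down, z (jaw) along world +-y
for sg in(1,-1):
    z=np.array([0,sg,0.]);y=np.array([0,0,-1.]);x=np.cross(y,z)
    print(sg,((Ro.from_matrix(np.c_[x,y,z])*R.inv()).as_rotvec(degrees=True)/6).round(2))
print(s['joint_pos'])
E
```

```text
[[-0.943 -0.     0.332]
 [-0.332  0.002 -0.943]
 [-0.    -1.    -0.002]]
1 [ 0.   -0.03 26.76]
-1 [-0.02 -0.   -3.24]
[-1.35101680e+00  5.32931571e-02  1.61416178e+00 -6.80054708e-06
  1.47600142e+00 -1.18995261e-01]
```

```bash
python3 -m jog '{"offset":[[0.3,0.7,0],[0.3,0.7,0],[0.3,0.7,0],[0.3,0.7,0],[0.3,0.7,0],[0.3,0.7,0],[0.3,0.7,0],[0.3,0.7,0],[0.3,0.7,0],[0.3,0.7,0],[0.3,0.7,0],[0.3,0.7,0]],"angular":[[0,0,-0.27],[0,0,-0.27],[0,0,-0.27],[0,0,-0.27],[0,0,-0.27],[0,0,-0.27],[0,0,-0.27],[0,0,-0.27],[0,0,-0.27],[0,0,-0.27],[0,0,-0.27],[0,0,-0.27]],"jaw":[0,0,0,0,0,0,0,0,0,0,0,0]}'
```

```text
time: 1.3
tool_pos: [0.3878, -0.1678, 0.2309]
tool_rot: [-0.001, 0.001, 0.707, -0.707]
contact_force: [1.0, 0.5, 0.2]
gripper_width: -0.001
```

```bash
python3 -m jog '{"offset":[[0.42,0.42,-0.3],[0.42,0.42,-0.5],[0.42,0.42,-0.6],[0.42,0.42,-0.5],[0,0,0]],"angular":[[0,0,0],[0,0,0],[0,0,0],[0,0,0],[0,0,0]],"jaw":[0,0,0,0,0]}'; python3 - <<'E'
from h import *
import cv2
print(manip.state()['tool_pos'])
for n in('side','wrist'): cv2.imwrite(f'pics/{n}1.png',manip.grab_frame(n))
a=cv2.imread('pics/side1.png')[120:280,240:420];cv2.imwrite('pics/side1z.png',cv2.resize(a,None,fx=3.7,fy=3.7,interpolation=2))
E
```

```text
time: 1.8
tool_pos: [0.47, -0.0824, 0.1313]
tool_rot: [-0.002, -0.004, 0.708, -0.706]
contact_force: [-1.2, -0.0, -0.9]
gripper_width: -0.001
[ 0.46995861 -0.08244046  0.13131926]
```

View pics/side1z.png

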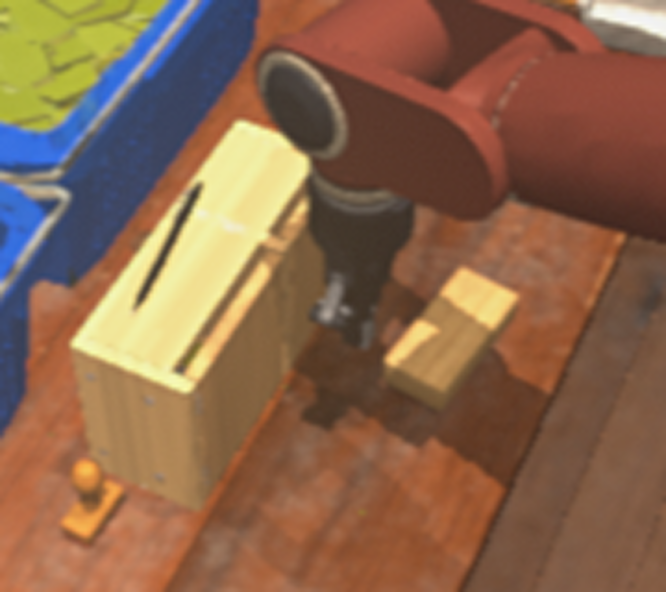

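View pics/wrist1.png

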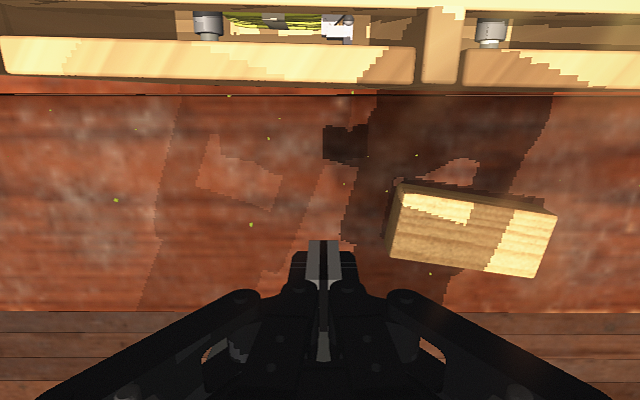

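The wrist view shows the wide door's top edge ending at the free edge (415,~65), with the divider at about 422–462 and the closed fingertips at (323,245). I'll check this geometry numerically.

```bash
python3 - <<'E'
from h import *
from scipy.spatial.transform import Rotation as Ro
s=manip.state();q=s['tool_rot'];R=Ro.from_quat([q[1],q[2],q[3],q[0]]).as_matrix()
c=manip.camera_model('wrist');M=c['mount']
def wr(p,z):
    o=R@M[:3,3]+s['tool_pos'];d=R@M[:3,:3]@np.array([(p[0]-c['cx'])/c['fx'],(p[1]-c['cy'])/c['fy'],1]);return (o+d*(z-o[2])/d[2]).round(4)
for p,z in[((415,48),.159),((413,83),.159),((3,36),.159),((3,73),.159),((425,82),.159),((461,85),.159),((310,242),.131),((338,242),.131)]: print(p,wr(p,z))
E
```

```text
(415, 48) [ 0.5599 -0.1146  0.159 ]
(413, 83) [ 0.549  -0.1148  0.159 ]
(3, 36) [0.5633 0.0195 0.159 ]
(3, 73) [0.552  0.0226 0.159 ]
(425, 82) [ 0.5493 -0.1188  0.159 ]
(461, 85) [ 0.5484 -0.1311  0.159 ]
(310, 242) [ 0.4774 -0.0783  0.131 ]
(338, 242) [ 0.4774 -0.0917  0.131 ]
```

```bash
python3 -m jog '{"offset":[[0.5,-0.04,0.06],[0.6,0,0],[0.1,0,0],[0.06,0,0],[0,0,0]],"angular":[[0,0,0],[0,0,0],[0,0,0],[0,0,0],[0,0,0]],"jaw":[0,0,0,0,0]}'
```

```text
time: 2.4
tool_pos: [0.5344, -0.0881, 0.14]
tool_rot: [0.0, -0.001, -0.707, 0.707]
contact_force: [0.5, -0.4, 0.3]
gripper_width: -0.002
```

```bash
python3 -m jog '{"offset":[[0,0.06,-0.12],[0.06,0,0],[0.06,0,0],[0.06,0,0],[0,0,0]],"angular":[[0,0,0],[0,0,0],[0,0,0],[0,0,0],[0,0,0]],"jaw":[0,0,0,0,0]}'
```

```text
time: 2.9
tool_pos: [0.5426, -0.0842, 0.1324]
tool_rot: [-0.001, -0.001, 0.707, -0.707]
contact_force: [-4.5, -0.6, 0.2]
gripper_width: -0.001
```

Contact is made at 4.5 N. I'll press a few millimetres further.

```bash
python3 -m jog '{"offset":[[0.05,0,0],[0.05,0,0],[0.02,0,0],[0,0,0]],"angular":[[0,0,0],[0,0,0],[0,0,0],[0,0,0]],"jaw":[0,0,0,0]}'
```

```text
time: 3.3
tool_pos: [0.5441, -0.0841, 0.1323]
tool_rot: [-0.006, -0.006, 0.707, -0.707]
contact_force: [-24.4, 2.0, 11.1]
gripper_width: -0.003
```

```bash
python3 - <<'E'
from h import *
for n in('side','wrist'): cv2.imwrite(f'pics/{n}2.png',manip.grab_frame(n))
print(manip.state()['contact_force'],manip.state()['ft_torque'])
a=cv2.imread('pics/side2.png')[120:280,240:420];cv2.imwrite('pics/side2z.png',cv2.resize(a,None,fx=3.7,fy=3.7,interpolation=2))
E
```

```text
[-23.42772014   1.18098844  10.52977659] [0.16351984 3.46447263 0.09465107]
```

View pics/side2z.png

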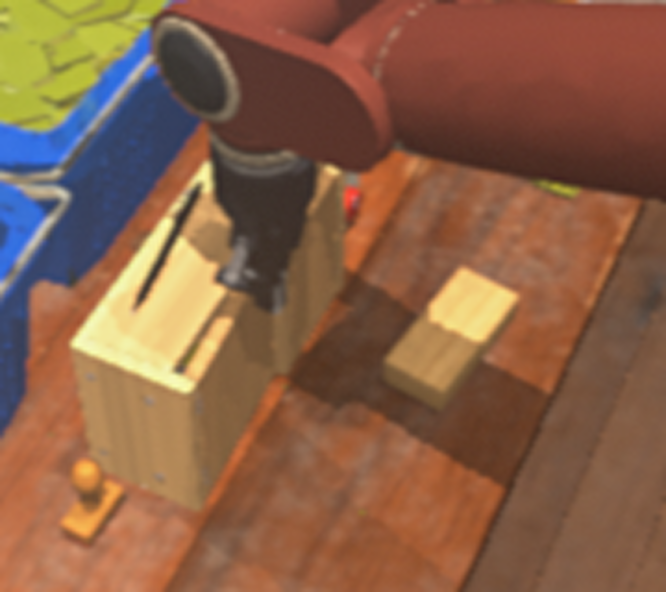

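View pics/wrist2.png

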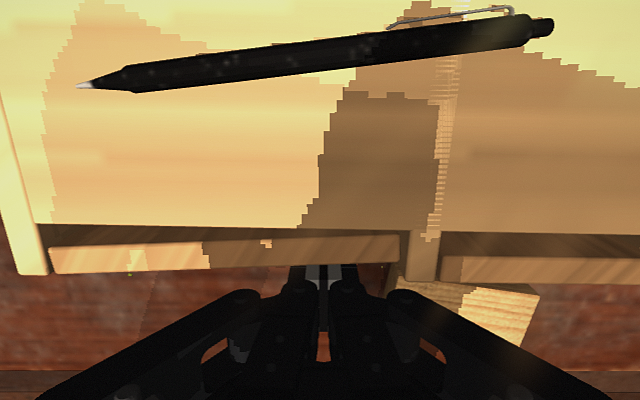

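The door is visibly set back behind the divider edge, at its stop. Now I'll withdraw quickly.

```bash
python3 -m jog '{"offset":[[-0.7,0,0],[-1,0,0],[-0.8,-0.3,0],[-0.2,-0.5,0],[0,-0.4,0],[0,0,0],[0,0,0],[0,0,0],[0,0,0]],"angular":[[0,0,0],[0,0,0],[0,0,0],[0,0,0],[0,0,0],[0,0,0],[0,0,0],[0,0,0],[0,0,0]],"jaw":[0,0,0,0,0,0,0,0,0]}'; python3 - <<'E'
from h import *
for n in('side','wrist'): cv2.imwrite(f'pics/{n}3.png',manip.grab_frame(n))
print(manip.state()['contact_force'],manip.state()['tool_pos'])
a=cv2.imread('pics/side3.png')[120:280,240:420];cv2.imwrite('pics/side3z.png',cv2.resize(a,None,fx=3.7,fy=3.7,interpolation=2))
E
```

```text
time: 4.3
tool_pos: [0.4151, -0.1438, 0.1333]
tool_rot: [0.0, -0.0, 0.707, -0.707]
contact_force: [0.4, 0.2, 0.3]
gripper_width: -0.003
[ 0.82592509  0.53012102 -0.53855835] [ 0.41494011 -0.14388016  0.13321402]
```

View pics/side3z.png

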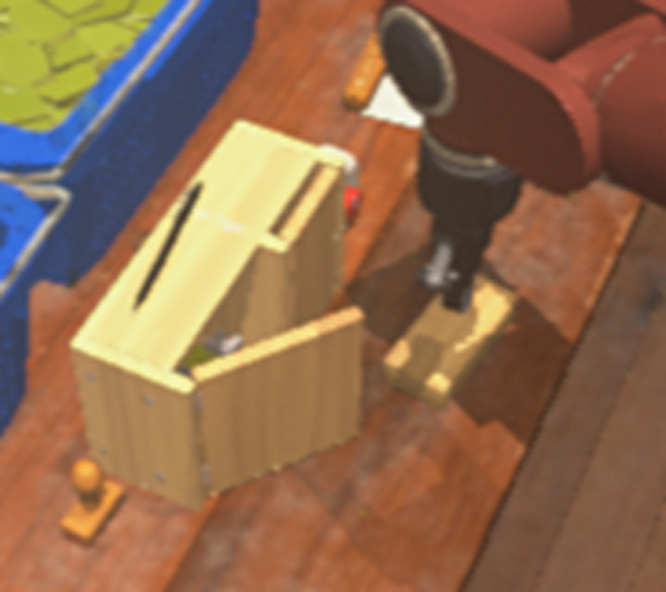

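View pics/wrist3.png

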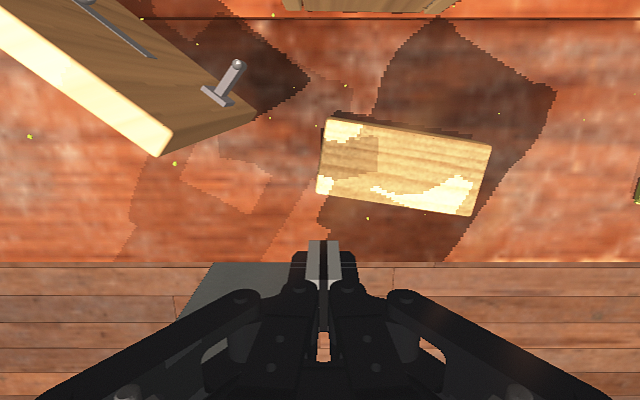

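The door was thrown ajar, with its free corner at (160,157) in the wrist view and the strike visible lower down at (225,85). Next I go round the free edge to the inner side.

```bash
python3 -m jog '{"offset":[[0.5,0,0],[0.6,0.1,0],[0.5,0.1,0],[0.24,0.3,0],[0,0.3,0],[0,0,0]],"angular":[[0,0,0],[0,0,0],[0,0,0],[0,0,0],[0,0,0],[0,0,0]],"jaw":[0,0,0,0,0,0]}'; python3 - <<'E'
from h import *
for n in('side','wrist'): cv2.imwrite(f'pics/{n}4.png',manip.grab_frame(n))
print(manip.state()['contact_force'],manip.state()['tool_pos'])
a=cv2.imread('pics/side4.png')[120:280,240:420];cv2.imwrite('pics/side4z.png',cv2.resize(a,None,fx=3.7,fy=3.7,interpolation=2))
E
```

```text
time: 5.0
tool_pos: [0.5062, -0.1026, 0.1328]
tool_rot: [0.0, -0.001, 0.707, -0.707]
contact_force: [-0.1, 0.3, 0.6]
gripper_width: -0.0
[ 0.0118702  -0.93168067  0.27666459] [ 0.50602099 -0.10405758  0.13302997]
```

View pics/side4z.png

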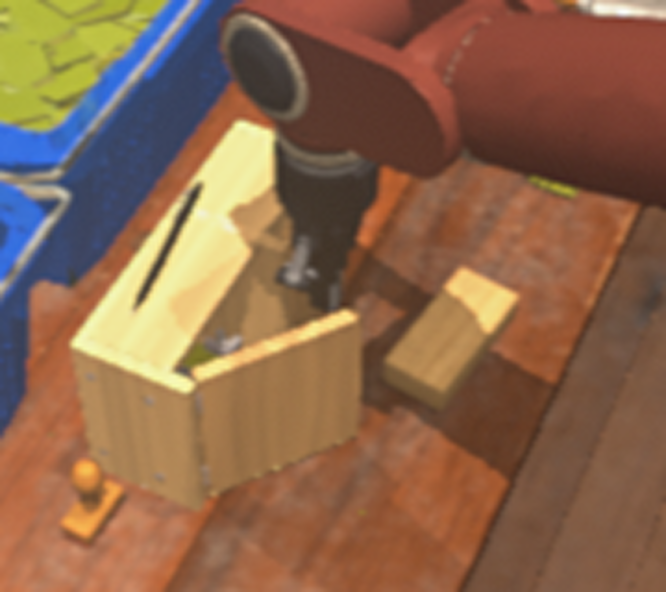

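View pics/wrist4.png

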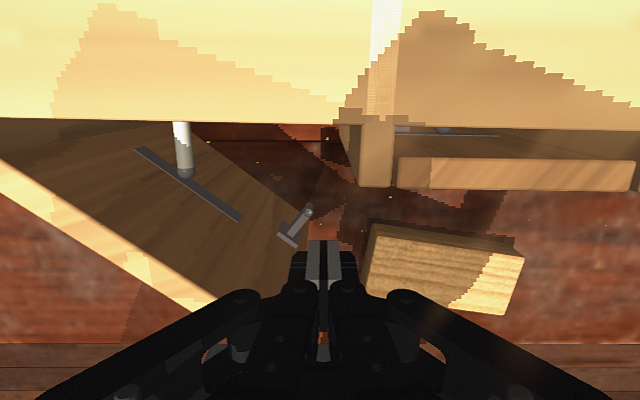

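The finger is on the inner side, clear of the leaf and strike. I'll push along the arc.

```bash
python3 -m jog '{"offset":[[0,0.2,0],[0,0.2,0],[0,0.2,0],[-0.12,0.1,0],[-0.12,0.08,0],[-0.12,0.08,0],[-0.12,0.08,0],[-0.12,0.08,0],[0,0,0]],"angular":[[0,0,0],[0,0,0],[0,0,0],[0,0,0],[0,0,0],[0,0,0],[0,0,0],[0,0,0],[0,0,0]],"jaw":[0,0,0,0,0,0,0,0,0]}'; python3 - <<'E'
from h import *
for n in('side','wrist'): cv2.imwrite(f'pics/{n}5.png',manip.grab_frame(n))
a=cv2.imread('pics/side5.png')[120:280,240:420];cv2.imwrite('pics/side5z.png',cv2.resize(a,None,fx=3.7,fy=3.7,interpolation=2))
E
```

```text
time: 6.0
tool_pos: [0.4757, -0.053, 0.133]
tool_rot: [-0.0, -0.0, 0.707, -0.707]
contact_force: [-0.7, 0.7, -0.0]
gripper_width: 0.001
```

View pics/side5z.png

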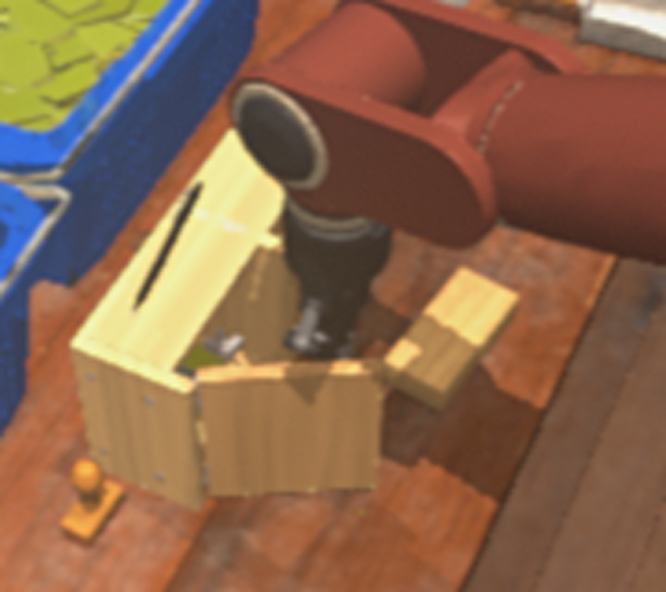

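View pics/wrist5.png

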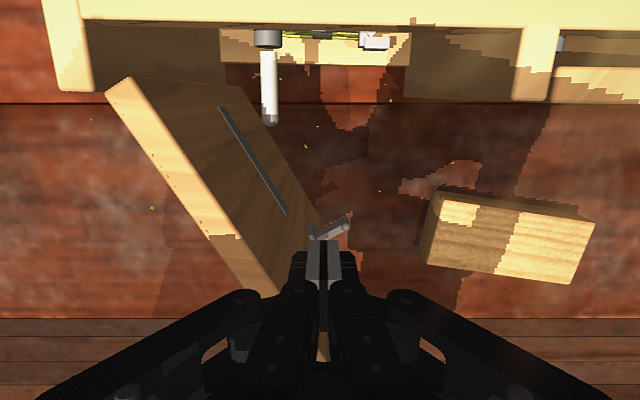

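The door is moving with the finger, now at about 0.95 rad, and the push force is low. I'll continue.

```bash
python3 -m jog '{"offset":[[-0.1,0.12,0],[-0.1,0.12,0],[-0.09,0.12,0],[-0.07,0.12,0],[-0.06,0.12,0],[-0.05,0.12,0],[-0.03,0.12,0],[-0.02,0.1,0],[0,0,0]],"angular":[[0,0,0],[0,0,0],[0,0,0],[0,0,0],[0,0,0],[0,0,0],[0,0,0],[0,0,0],[0,0,0]],"jaw":[0,0,0,0,0,0,0,0,0]}'; python3 - <<'E'
from h import *
for n in('side','wrist'): cv2.imwrite(f'pics/{n}6.png',manip.grab_frame(n))
a=cv2.imread('pics/side6.png')[120:280,240:420];cv2.imwrite('pics/side6z.png',cv2.resize(a,None,fx=3.7,fy=3.7,interpolation=2))
E
```

```text
time: 7.0
tool_pos: [0.4504, -0.0057, 0.1332]
tool_rot: [-0.0, -0.0, 0.707, -0.707]
contact_force: [-0.7, 0.1, -0.4]
gripper_width: -0.0
```

View pics/side6z.png

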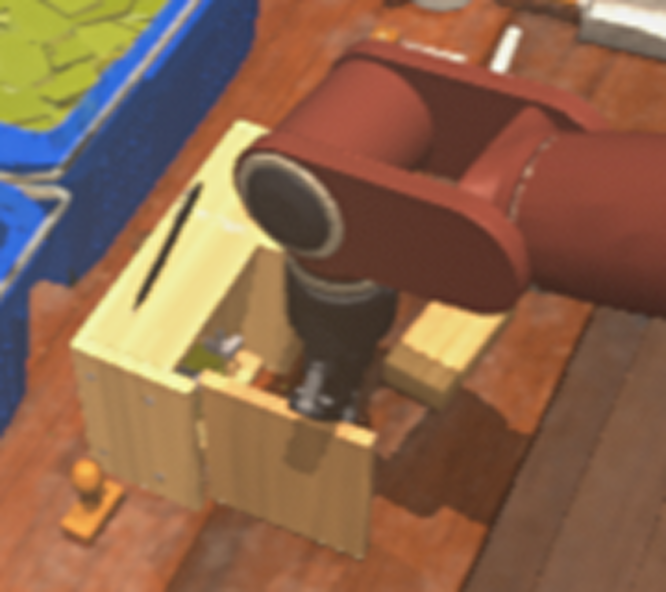

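View pics/wrist6.png

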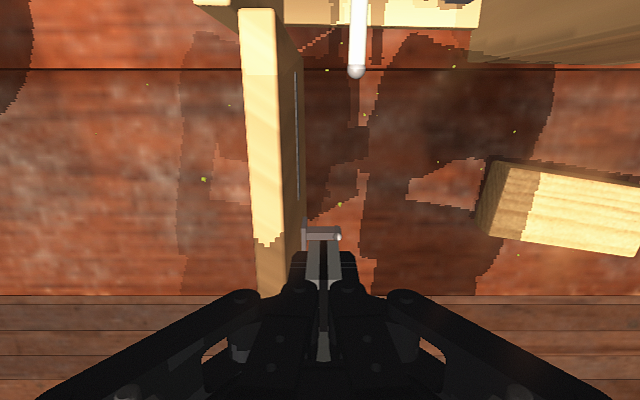

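```bash
python3 - <<'E'
from h import *
from scipy.spatial.transform import Rotation as Ro
s=manip.state();q=s['tool_rot'];R=Ro.from_quat([q[1],q[2],q[3],q[0]]).as_matrix()
c=manip.camera_model('wrist');M=c['mount']
def wr(p,z):
    o=R@M[:3,3]+s['tool_pos'];d=R@M[:3,:3]@np.array([(p[0]-c['cx'])/c['fx'],(p[1]-c['cy'])/c['fy'],1]);return (o+d*(z-o[2])/d[2]).round(4)
for a,b in[((239,12),(257,270)),((275,12),(285,265))]:
    A,B=wr(a,.159),wr(b,.159);d=B-A;print(A,B,'angle',np.arctan2(-d[0],-d[1])+(-.017)*-1)
E
```

```text
[0.5494 0.0205 0.159 ] [0.4588 0.02   0.159 ] angle 1.58227761902484
[0.5494 0.0092 0.159 ] [0.461 0.009 0.159] angle 1.5855338872161895
```

The door stands at about 1.55–1.58 rad. I'll withdraw to −y, go up, and check.

```bash
python3 -m jog '{"offset":[[0,-0.3,0],[0,-0.7,0],[0,-0.7,0.3],[0,-0.6,0.8],[0,-0.6,0.8],[0,-0.6,0.4],[0,-0.6,0],[0,-0.5,0],[0,0,0],[0,0,0],[0,0,0]],"angular":[[0,0,0],[0,0,0],[0,0,0],[0,0,0],[0,0,0],[0,0,0],[0,0,0],[0,0,0],[0,0,0],[0,0,0],[0,0,0]],"jaw":[0,0,0,0,0,0,0,0,0,0,0]}'; python3 - <<'E'
from h import *
for n in('side','top'): cv2.imwrite(f'pics/{n}7.png',manip.grab_frame(n))
a=cv2.imread('pics/side7.png')[120:280,240:420];cv2.imwrite('pics/side7z.png',cv2.resize(a,None,fx=3.7,fy=3.7,interpolation=2))
a=cv2.imread('pics/top7.png')[130:245,225:445];cv2.imwrite('pics/top7z.png',cv2.resize(a,None,fx=3.6,fy=3.6,interpolation=2))
E
```

```text
time: 8.2
tool_pos: [0.4506, -0.2358, 0.2479]
tool_rot: [-0.0, -0.0, 0.707, -0.707]
contact_force: [1.1, 0.8, -0.2]
gripper_width: -0.001
```

View pics/side7z.png

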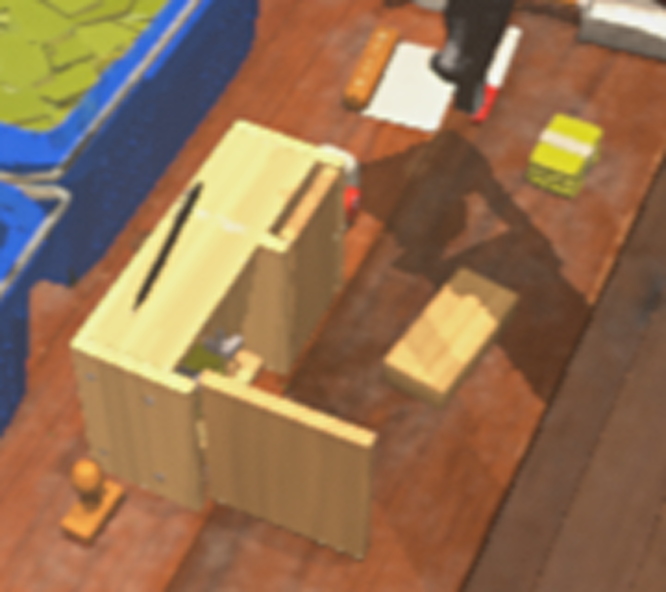

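View pics/top7z.png

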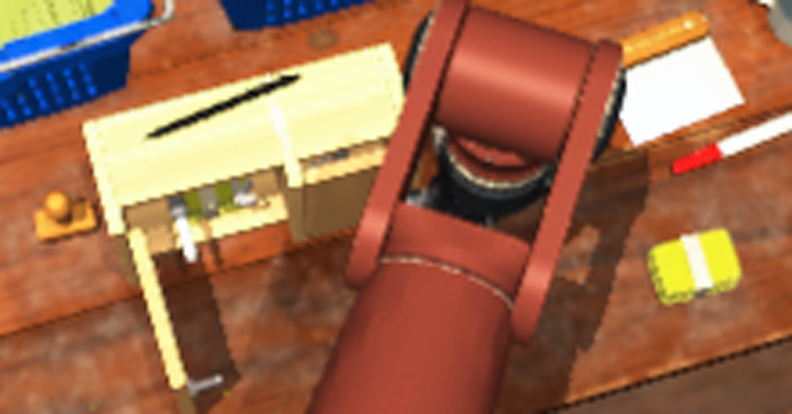

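The wide door stands at a right angle and the narrow door is shut. The stamp, timer, block, tiles and pen have not moved, and the hand is clear. I'll hand it in.

```bash
python3 -c "
from plant import manip
print(manip.job_done())"
```

```text
the job is handed in; nothing more can be done
None
```

The wide door is open at about a right angle, and I handed the job in at about 8.3 s of the 48 s allowed.

- **Press:** I pressed the shut door with the closed fingertips, about 30 mm from its free edge, until it reached its stop. The measured force was about 24 N. I then pulled the hand back quickly and the spring threw the door ajar by itself.
- **Push:** I went round the free edge and pushed the inner face with a fingertip along the arc. The force read at the end of each push was about 1 N, and the door was never pinched.
- **Last checks:** The wrist camera put the door at about 1.55 to 1.58 rad; the spread comes from how the cupboard's slight turn is allowed for. After I backed off, the door stayed in place. By eye, the narrow door was shut and the stamp, block, tiles and pen were where they started. The side view shows the timer in its place, although the arm hid it in the last top view. The hand was clear of everything.
- **Small disagreement:** The two fixed cameras differed by about 6 mm on the cupboard's sideways position, so I used the wrist camera to confirm where to press.

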